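Vent the multicooker and unlock its lid

ROBOT

A 7-joint arm with a two-finger parallel gripper is mounted at the origin on a cart in front of the work surface, level with it; the furniture and walls round the work are solid. World frame = base frame: x ahead of the robot, y to its left, z up, the work surface at z = 0. Lengths are in m, angles in degrees, forces in N, time in s.
With the tool pointing down it reaches from about 0.4 to 0.9 m from the base axis. Payload 5.5 kg.
Tool frame: the origin (TCP) lies at the very end of the fingers, on their centre line; the grasp point (between the pads) lies 19 mm behind it (arm.hold_point_z is the distance from the TCP to the grasp point, in m); z points along the fingers, y is the line along which they close (so a half turn about z gives the same grasp; the last joint's range is limited). The gripper opens to 85 mm and grips with 20 to 120 N. Pads are 22 mm wide; open, the fingers measure 114 mm over their backs; the gripper's body (76 mm by 85 mm) begins 54 mm behind the grasp point. The pads swing forward as they close: fully open they stand 13 mm farther back than shut.
Start: joints at [-55.852, 28.699, -24.465, 88.831, 12.651, 65.22, -12.049], TCP at [0.212, 0.614, 0.231] pointing down, gripper open.
Joint ranges: [-164.97, 164.97], [-17.58, 116.51], [-87.97, 89.64], [11.32, 138.91], [-80.73, 260.73], [10.89, 115.49], [-147.41, 147.41]. Speed limits (degrees/s): [147.25, 147.25, 180, 180, 180, 180, 180].

INTERFACE

Orientations are given as a 3x3 rotation matrix whose columns are the frame's x, y, z axes.
In Python, from workcell import status, eyes, arm gives the robot as it stands. The module is installed in compiled form; this text tells all that it offers.
- The arm moves only by the tool send_rows, never from a script. Its argument "series" is a list of rows, each an object of numbers: "x", "y", "z": the shift along the tool's x, y, z in units of 25 mm (1.0 is 25 mm); "ax", "ay", "az": the turn, a rotation vector about the tool's x, y, z in units of 6 degrees (1.0 is 6 degrees). In form: [{"x": .., "y": .., "z": .., "ax": .., "ay": .., "az": ..}, ...]. A call has 1 to 20 rows; each row is the pose to reach, as a shift and turn from the pose commanded when the call began, along the tool's axes at that moment; what a row does not reach only later rows make up. A row lasts 1/12 s, in which the tool goes at most 41.7 mm and 7.16 degrees, less where a joint would pass 70% of its speed; a pose out of reach is approached as far as the arm can. A call with a gripper value outside its range is refused whole. "fingers" is the finger opening in mm, from 0 to 85.4, set as the call begins (left out, the last holds). The fingers move at their own pace and stop on an object; "newtons" is the grip in N (left out, the last holds). Time passes only in rows, so rows that repeat a pose let the fingers close. It gives the time, the measured TCP pose, the force, the opening and the grip force at its end, in the units of the state.
- status.sense(): the state, without advancing time (a new reading comes with each control period).
- eyes.get_image(name): name is "scene" or "top" or "wrist"; returns a dict with "color" (400x640x3 uint8, blue, green, red), "z_map" (400x640 float32, m along the optical axis (not along the pixel's ray), 0 where there is no reading), "fx", "fy", "cx", "cy" (pixels), "k1" (the pictures are not rectified: a ray, as slopes to the right and down, at radius r is drawn at 1 + k1 r^2 times it, then the intrinsics apply), "world_from_camera" (4x4, takes a point from camera to world coordinates); the wrist camera has in their place "mount" (4x4, takes a point from camera to tool coordinates, whose origin is the TCP and whose axes are the flange's). Camera axes: x right, y down, z forward; pixel columns grow to the right and rows downward; lengths in m; the calibration is good to about 2 mm. A picture is of the moment at which its call begins: read the wrist's pose just before it.
- arm.close_job(): hands the job in; it is judged then, once.
The state is a dict: "time": time; "qpos": joint angles; "joint_velocities": joint speeds; "joint_torque": joint torques, N m; "eef_pos": TCP position; "tcp_rot": TCP orientation; "wrist_force": force on the tool from outside, world axes, zero at the start; "torque": the same for the moment, N m; "gripper_width": opening from 0.0 (shut) to 1.0 (fully open); "finger_force": force on a finger pad.
Only numpy, scipy, OpenCV 4.12 (cv2) and the standard library are available. Lean on these libraries where they do the work, as an engineer would, in place of code of your own. Each camera call takes 0.05 s, during which the arm holds its last target. There are 200 camera calls.

TASK

The multicooker has finished and its lid is still locked and sealed. With a fingertip, push the small valve arm on the lid gently round, clockwise seen from above, until it points at the middle one of its three marks (the three short bars), so that the pot vents; only then push on the lid's bar handle to turn the lid anticlockwise as far as it goes, so that it is unlocked. Push only, do not grip or lift anything: lid and valve stay seated, the valve stays pointing at the middle mark, and the things standing around are left alone.

Things in the scene. Friction and masses are not known exactly. Their poses are not given: they have to be found in the camera images.
- multicooker: Multicooker, steel drum, black-edged steel lid; 244 mm across, 284 over its side lugs, 263 tall to the top of the lid handle. Heavy, does not move. Origin: centre of underside; z up, its front (panel) faces its -x, +y is the robot's left. The lid turns about this z axis; its top is flat at 225 mm, sloping down beyond 107 mm from the axis. Front marks: solid square locked, hollow unlocked.
- lid (a joint): Angle of the lid in its bayonet, rad: 0 locked, grows anticlockwise seen from above, 0.55 fully unlocked against its stop. Turns stiffly (0.5 N m: 7 to 8 N at the handle's end) and stays where it is left. At 0 the bar handle lies along the cooker's y axis. The valve rides on the lid.
- handle_right (a point): Point inside the lid's bar handle near its right-hand (-y) end, 68 mm from the lid's axis, at mid-height of the bar, 253 mm above the worktop. The bar crosses the lid's middle: 160 mm long, 28 wide, 19 high (244 to 263 mm above the worktop), edges rounded; 19 mm free under its ends.
- handle_left (a point): The same point near the left-hand (+y) end of the bar handle.
- valve (a joint): Angle of the steam valve's arm, rad, growing clockwise seen from above: 0 points at the round dot (sealed), 1.05 at the middle mark, three short bars (vent), 2.09 at the ring (take-out for cleaning); stops at -0.12 and 2.2. Turns easily (0.035 N m, 1.2 N at the arm), no click, stays where it is left. At vent it points straight away from the lid's axis.
- valve_pivot (a point): Point on the valve's upright axis at mid-height of its arm, 241.5 mm above the worktop, 52 mm from the lid's axis, in front of the left half of the bar handle (lid locked: x -45, y +26 mm from the cooker's axis). The valve is a black cap 30 mm across and 30 mm high with one arm.
- valve_tip (a point): Outer end of the valve's arm, 40 mm from the pivot, at the arm's mid-height. The arm is 11 mm wide and 17 mm high (233 to 250 mm above the worktop, 8 mm free below it), with a thin white line on top. Sealed, it points to the cooker's front and a little to its right.
- vent_mark (a point): The middle of the valve's three black marks on the lid (three short bars), 43 mm from the pivot; the dot and the ring lie 60 degrees to either side of it round the pivot.
- lid_lift (a joint): How far the lid stands above its seat, m: 0 seated (its weight keeps it down); pulled up it rises to 0.04.
- valve_lift (a joint): How far the valve is pulled up on its stem, m: 0 seated, held by about 2 N of friction; pulled up it rises to 0.02.
- pepper_mill: Bystander: brown turned wooden pepper mill, 58 mm across, 170 mm tall. Origin: centre of its underside.
- salt_shaker: Bystander: clear salt shaker with a grey domed top, 44 mm across, 90 mm tall. Origin: centre of its underside.
- mug: Bystander: white mug, 78 mm across, 97 mm tall, 110 mm over its handle. Origin: centre of its underside.
- coffee_jar: Bystander: glass jar with a green screw lid, 95 mm across, 137 mm tall. Origin: centre of its underside.
- tomato_tin: Bystander: food tin with a paper label, 76 mm across, 110 mm tall. Origin: centre of its underside.
- honey_jar: Bystander: squat brown glass jar with a dark lid, 75 mm across, 112 mm tall. Origin: centre of its underside.

How it is judged:
By the outcome, as a careful person would: the job done as asked, in the order asked, and still so for the second after the job is handed in, with the robot touching nothing.
It also fails if it takes over 48 s, if anything falls off the work surface, if the arm or the gripper's body presses on something with over 40 N, if the wrist force passes 120 N, or if a joint passes its speed limit or range.

## Working session

There is one attempt and no reset: what is moved stays moved. The work goes in short steps, Python scripts to look and compute and a tool call to move; the robot and the scene stay as the last step left them, time stands still between calls to the robot, and variables do not carry over. Pictures are saved under pics/ and viewed, at most 10 in all, crops included, and the job is handed in when it is done.

Besides the shell and the picture viewer there is one more tool, called as name(argument=value, ...) on one line, values as JSON. send_rows: Moves the arm, as the interface text tells. Its arguments: {"type":"object","properties":{"series":{"type":"array"},"fingers":{"type":"number"},"newtons":{"type":"number"}},"required":["series"]}

```bash
mkdir -p pics
cat > h.py <<'E'
import numpy as np, cv2
from workcell import status, eyes, arm
def ray(im,u,v):
    x=(u-im["cx"])/im["fx"]; y=(v-im["cy"])/im["fy"]
    xd,yd=x,y
    for _ in range(20):
        s=1+im["k1"]*(x*x+y*y); x,y=xd/s,yd/s
    return np.array([x,y,1.0])
def W(im,st=None):
    if "world_from_camera" in im: return np.array(im["world_from_camera"])
    T=np.eye(4); T[:3,:3]=np.array(st["tcp_rot"]); T[:3,3]=st["eef_pos"]
    return T@np.array(im["mount"])
def atz(im,u,v,z,st=None):
    T=W(im,st); d=T[:3,:3]@ray(im,u,v); o=T[:3,3]
    return o+d*(z-o[2])/d[2]
def depth(im,u,v,st=None):
    z=im["z_map"][int(round(v)),int(round(u))]; T=W(im,st)
    return T[:3,:3]@(ray(im,u,v)*z)+T[:3,3]
E
python3 - <<'E'
from h import *
s=status.sense(); print(s)
for n in("scene","top"):
    im=eyes.get_image(n); cv2.imwrite(f"pics/{n}.png",im["color"]); np.save(f"pics/{n}.npy",im,allow_pickle=True)
    print(n,im["world_from_camera"],im["fx"],im["k1"])
E
```

```text
{'time': 0.0, 'qpos': array([-55.85095235,  28.75594562, -24.45264113,  88.89220537,
        12.65096985,  65.21955956, -12.05056256]), 'joint_velocities': array([ 0.00306886,  0.11806849,  0.07982501,  0.01454693, -0.01099337,
        0.06007397,  0.00577889]), 'joint_torque': array([ 6.33074560e-04, -5.69501889e+01, -5.81574038e+00, -2.80942816e+01,
        1.07028006e-02,  1.21413360e-02,  2.06356856e-05]), 'eef_pos': array([0.2121751 , 0.61365118, 0.23022955]), 'tcp_rot': array([[-9.45135116e-01,  3.26678893e-01, -7.16111004e-04],
       [ 3.26679670e-01,  9.45133287e-01, -1.86088790e-03],
       [ 6.89075487e-05, -1.99272941e-03, -9.99998012e-01]]), 'wrist_force': array([ 0.24287268,  0.84693923, -0.47838709]), 'torque': array([0.01660816, 0.03746398, 0.03894864]), 'finger_force': 0.0, 'gripper_width': 1.0057864972820434}
scene [[ 0.66167204 -0.50165874  0.55725094  0.04594057]
 [-0.74979079 -0.44465123  0.48999904 -0.34595315]
 [ 0.00197001 -0.74204029 -0.67035239  0.84801772]
 [ 0.          0.          0.          1.        ]] 398.40758976093196 -0.08460422377098385
top [[-0.46786004 -0.8548812   0.22424343  0.31471733]
 [-0.8837899   0.45118485 -0.1238856   0.3087212 ]
 [ 0.00473223 -0.2561452  -0.96662673  1.38953979]
 [ 0.          0.          0.          1.        ]] 426.0335380776408 -0.05745592746784823
```

View pics/scene.png

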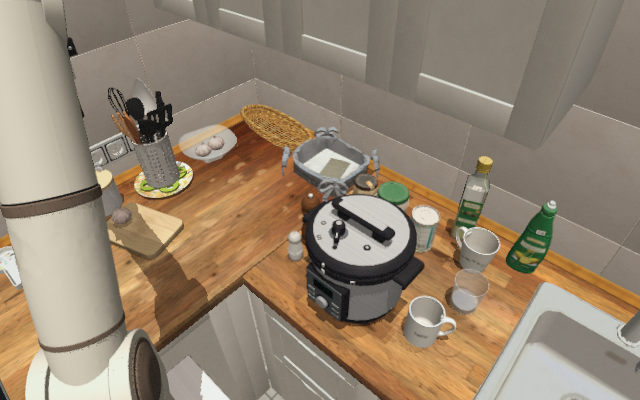

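View pics/top.png

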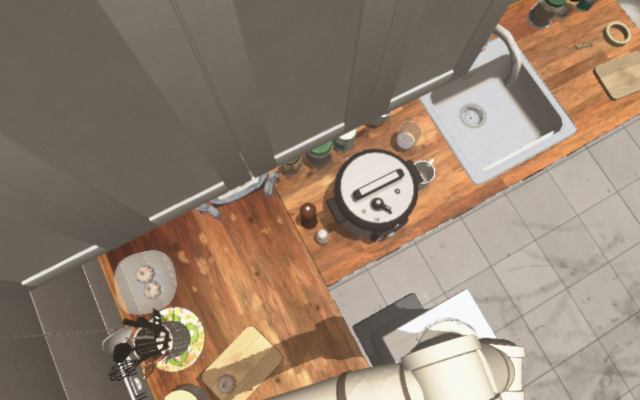

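The cooker is at about (362,235) in scene and (376,190) in top, with bystanders close around it. I'll enlarge the lid in both views.

Run:
```python
from h import *
a=np.load("pics/scene.npy",allow_pickle=True).item();b=np.load("pics/top.npy",allow_pickle=True).item()
c=cv2.resize(a["color"][185:285,290:430],None,fx=5,fy=5,interpolation=cv2.INTER_CUBIC)
d=cv2.resize(b["color"][140:250,320:450],None,fx=5,fy=5,interpolation=cv2.INTER_CUBIC)
cv2.imwrite("pics/c1.png",c);cv2.imwrite("pics/c2.png",d)
```

```text
(no output)
```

View pics/c1.png

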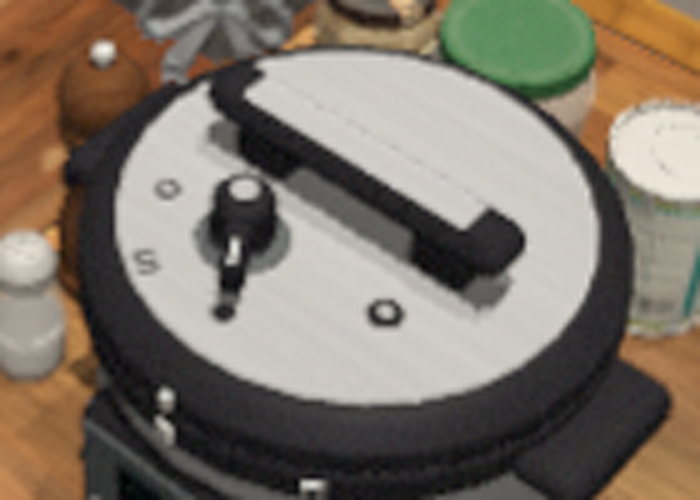

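View pics/c2.png

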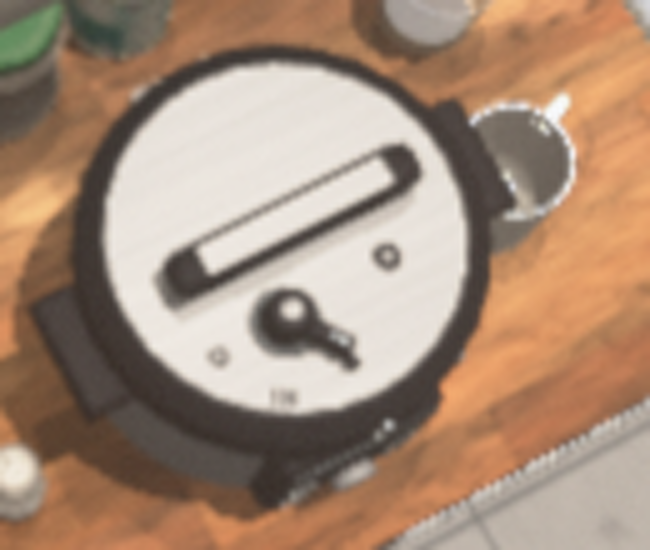

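Lid crops: the arm points at the dot, c1 (224,312). The bars are at c1 (147,262) / c2 (284,397), the ring at c1 (167,188) / c2 (219,356), and the cap at c1 (245,187) / c2 (293,308). The handle ends are at c1 (212,90) and (523,240), c2 (163,280) and (420,165).

Run:
```python
from h import *
a=np.load("pics/scene.npy",allow_pickle=True).item();b=np.load("pics/top.npy",allow_pickle=True).item()
A=lambda x,y:(290+(x+.5)/5-.5,185+(y+.5)/5-.5)
B=lambda x,y:(320+(x+.5)/5-.5,140+(y+.5)/5-.5)
pts=dict(bars=((147,262),(284,397),.225),ring=((167,188),(219,356),.225),cap=((245,187),(293,308),.255),float=((385,313),(387,257),.229),
 hl=((222,82),(170,275),.263),hr=((515,225),(415,158),.263),dot=((224,312),None,.225))
for k,(p,q,z) in pts.items():
    P=atz(a,*A(*p),z); print(k,P.round(4),end=' ')
    if q:
        Q=atz(b,*B(*q),z); print(Q.round(4),end=' ')
        M=[];r=[]
        for im,pp in((a,A(*p)),(b,B(*q))):
            T=W(im);d=T[:3,:3]@ray(im,*pp);d/=np.linalg.norm(d);N=np.eye(3)-np.outer(d,d);M.append(N);r.append(N@T[:3,3])
        print('tri',np.linalg.lstsq(np.vstack(M),np.hstack(r),rcond=None)[0].round(4))
# lid plate: bright, depth z in range -> fit circle
for im in(a,b):
    T=W(im);P=[]
    for v in range(140,285):
        for u in range(290,450):
            if im["z_map"][v,u]>0 and im["color"][v,u].min()>150:
                p=depth(im,u,v,)
                if .215<p[2]<.232: P.append(p)
    P=np.array(P); (c,r)=cv2.minEnclosingCircle(P[:,:2].astype(np.float32)); print(len(P),np.median(P[:,2]),c,r)
# objects higher than .08 near
for n,im in(("s",a),("t",b)):
  for nm,uv in dict(s=dict(mill=(308,200),salt=(295,240),coffee=(394,192),white=(424,216),mug=(428,305)),t=dict(mill=(308,212),salt=(322,236),green=(320,150),x=(345,138),y=(408,132),mug=(425,172)))[n].items():
    print(n,nm,depth(im,*uv).round(3))
# tall things
for im in (a,):
  pass
```

```text
bars [0.4587 0.0361 0.225 ] [0.4563 0.0394 0.225 ] tri [0.4581 0.0379 0.2232]
ring [0.4965 0.0586 0.225 ] [0.4938 0.06   0.225 ] tri [0.4951 0.0592 0.2249]
cap [0.4967 0.0152 0.255 ] [0.4938 0.0169 0.255 ] tri [0.4951 0.0159 0.2549]
float [ 0.4995 -0.0577  0.229 ] [ 0.4988 -0.0521  0.229 ] tri [ 0.501  -0.0548  0.2245]
hl [0.5324 0.0586 0.263 ] [0.5404 0.0695 0.263 ] tri [0.5427 0.067  0.2508]
hr [ 0.5462 -0.0848  0.263 ] [ 0.5356 -0.0849  0.263 ] tri [ 0.5375 -0.0857  0.2687]
dot [ 0.4592 -0.006   0.225 ] 3613 0.22385745657169887 (0.5413639545440674, -0.010586688295006752) 0.10504008084535599
3126 0.22459429877075665 (0.5300139784812927, -0.011028541252017021) 0.11245983839035034
s mill [0.581 0.185 0.155]
s salt [0.506 0.164 0.08 ]
s coffee [0.772 0.048 0.137]
s white [ 0.778 -0.049  0.105]
s mug [ 0.574 -0.191  0.065]
t mill [0.578 0.193 0.158]
t salt [0.505 0.183 0.088]
t green [0.741 0.066 0.14 ]
t x [ 0.75  -0.031  0.109]
t y [ 0.699 -0.262  0.018]
t mug [ 0.544 -0.234  0.026]
```

```bash
cat >> h.py <<'E'
def plan(x,y,z,yaw):
    "delta to world target, tool down, tool x heading yaw deg; tool units"
    s=status.sense(); R=np.array(s["tcp_rot"]); d=R.T@(np.array([x,y,z])-s["eef_pos"])/.025
    c,n=np.cos(np.radians(yaw)),np.sin(np.radians(yaw))
    G=np.array([[c,n,0],[n,-c,0],[0,0,-1]])
    w=np.degrees(cv2.Rodrigues(R.T@G)[0].ravel())/6
    print("d",d.round(2),"a",w.round(2)); return d,w
E
python3 - <<'E'
from h import *
plan(.479,-.012,.40,120)
b=np.load("pics/scene.npy",allow_pickle=True).item()
for uv in((155,160),(140,95),(118,105)):print(depth(b,*uv).round(3))
t=np.load("pics/top.npy",allow_pickle=True).item()
z=t["z_map"];print(min(depth(t,u,v)[2] for u in(100,200) for v in (50,100) if z[v,u]>0), depth(t,380,60))
E
```

```text
d [-18.26 -20.18  -6.75] a [-0.02  0.01  6.82]
[0.426 0.691 0.12 ]
[0.488 0.803 0.279]
[0.431 0.855 0.251]
0.8758813621946369 [0.6252289  0.02079921 0.76116657]
```

send_rows(series=[{"z":-1.5},{"z":-3},{"z":-4.4},{"x":-3,"y":-3.3,"z":-4.4,"az":1},{"x":-6,"y":-6.6,"z":-4.4,"az":2},{"x":-9,"y":-10,"z":-4.4,"az":3},{"x":-12,"y":-13.3,"z":-4.4,"az":4},{"x":-18.2,"y":-20.2,"z":-4.4,"az":6.8},{"x":-18.2,"y":-20.2,"z":-4.4,"az":6.8},{"x":-18.2,"y":-20.2,"z":-4.4,"az":6.8},{"x":-18.2,"y":-20.2,"z":-4.4,"az":6.8},{"x":-18.2,"y":-20.2,"z":-4.4,"az":6.8},{"x":-18.2,"y":-20.2,"z":-4.4,"az":6.8},{"x":-18.2,"y":-20.2,"z":-4.4,"az":6.8},{"x":-18.2,"y":-20.2,"z":-4.4,"az":6.8},{"x":-18.2,"y":-20.2,"z":-4.4,"az":6.8},{"x":-18.2,"y":-20.2,"z":-4.4,"az":6.8},{"x":-18.2,"y":-20.2,"z":-4.4,"az":6.8},{"x":-18.2,"y":-20.2,"z":-4.4,"az":6.8},{"x":-18.2,"y":-20.2,"z":-4.4,"az":6.8}], fingers=0)

```text
invalid input at $.series[0]: expected keys x, y, z, ax, ay, az
```

send_rows(series=[{"x":0,"y":0,"z":-1.5,"ax":0,"ay":0,"az":0},{"x":0,"y":0,"z":-3,"ax":0,"ay":0,"az":0},{"x":0,"y":0,"z":-4.4,"ax":0,"ay":0,"az":0},{"x":-3,"y":-3.3,"z":-4.4,"ax":0,"ay":0,"az":1},{"x":-6,"y":-6.6,"z":-4.4,"ax":0,"ay":0,"az":2},{"x":-9,"y":-10,"z":-4.4,"ax":0,"ay":0,"az":3},{"x":-12,"y":-13.3,"z":-4.4,"ax":0,"ay":0,"az":4},{"x":-18.2,"y":-20.2,"z":-4.4,"ax":0,"ay":0,"az":6.8},{"x":-18.2,"y":-20.2,"z":-4.4,"ax":0,"ay":0,"az":6.8},{"x":-18.2,"y":-20.2,"z":-4.4,"ax":0,"ay":0,"az":6.8},{"x":-18.2,"y":-20.2,"z":-4.4,"ax":0,"ay":0,"az":6.8},{"x":-18.2,"y":-20.2,"z":-4.4,"ax":0,"ay":0,"az":6.8},{"x":-18.2,"y":-20.2,"z":-4.4,"ax":0,"ay":0,"az":6.8},{"x":-18.2,"y":-20.2,"z":-4.4,"ax":0,"ay":0,"az":6.8},{"x":-18.2,"y":-20.2,"z":-4.4,"ax":0,"ay":0,"az":6.8},{"x":-18.2,"y":-20.2,"z":-4.4,"ax":0,"ay":0,"az":6.8},{"x":-18.2,"y":-20.2,"z":-4.4,"ax":0,"ay":0,"az":6.8},{"x":-18.2,"y":-20.2,"z":-4.4,"ax":0,"ay":0,"az":6.8},{"x":-18.2,"y":-20.2,"z":-4.4,"ax":0,"ay":0,"az":6.8},{"x":-18.2,"y":-20.2,"z":-4.4,"ax":0,"ay":0,"az":6.8}], fingers=0)

```text
time: 1.77
eef_pos: [0.4785, -0.0187, 0.3412]
tcp_rot: [[-0.495, 0.869, 0.001], [0.869, 0.495, -0.003], [-0.003, -0.001, -1.0]]
wrist_force: [-0.1, -0.9, 0.1]
gripper_width: -0.002
finger_force: 0.0
```

Run:
```python
from h import *
s=status.sense(); im=eyes.get_image("wrist"); np.save("pics/w1.npy",dict(im=im,s=s),allow_pickle=True)
cv2.imwrite("pics/w1.png",im["color"]); print(s["eef_pos"],s["qpos"].round(1)); plan(.479,-.012,.232,120); print(np.array(im["mount"]).round(3))
```

```text
[ 0.47846661 -0.01867396  0.34118916] [-11.7   3.4  11.2 105.4  -0.5  71.2  29.3]
d [0.23 0.15 4.36] a [-0.01  0.02 -0.06]
[[-0.001 -0.96  -0.281  0.071]
 [ 1.    -0.    -0.     0.001]
 [-0.    -0.281  0.96  -0.144]
 [ 0.     0.     0.     1.   ]]
```

View pics/w1.png

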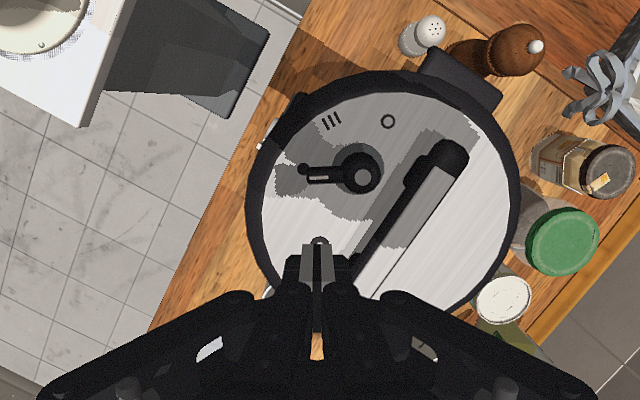

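The wrist view shows the bars at (331,121), the ring at (388,121), the dot at (303,169) and the cap top at (363,177). The arm points left to the dot, and the shut fingertips are at (320,243).

Run:
```python
from h import *
d=np.load("pics/w1.npy",allow_pickle=True).item(); im,s=d["im"],d["s"]
for k,u,v,z in(("bars",331,121,.225),("ring",388,121,.225),("dot",303,169,.225),("cap",363,177,.255),("line0",313,178,.25),("line1",328,177,.25),("hleft end",463,147,.263)): print(k,atz(im,u,v,z,s).round(4),depth(im,u,v,s).round(4))
# fingertip silhouette: depth points near tip in tool frame
M=np.array(im["mount"])
P=[]
for v in range(235,275):
    for u in range(280,360):
        z=im["z_map"][v,u]
        if 0<z<.17: P.append((M[:3,:3]@(ray(im,u,v)*z)+M[:3,3]))
P=np.array(P)
for a in np.arange(-.06,.01,.006):
    q=P[(P[:,2]>a)&(P[:,2]<=a+.006)]
    if len(q): print(a.round(3),q.min(0).round(3),q.max(0).round(3))
```

```text
bars [0.4599 0.0378 0.225 ] [0.4598 0.0378 0.2266]
ring [0.4978 0.0596 0.225 ] [0.4975 0.0595 0.2263]
dot [ 0.4593 -0.0054  0.225 ] [ 0.4593 -0.0052  0.2263]
cap [0.4973 0.0163 0.255 ] [0.4967 0.0165 0.2573]
line0 [ 0.4674 -0.0029  0.25  ] [ 0.4671 -0.0024  0.2527]
line1 [0.4764 0.0031 0.25  ] [0.4761 0.0035 0.2523]
hleft end [0.5432 0.0684 0.263 ] [0.5458 0.069  0.2572]
-0.036 [ 0.009 -0.006 -0.034] [ 0.011  0.007 -0.03 ]
-0.03 [ 0.005 -0.013 -0.03 ] [ 0.011  0.014 -0.024]
-0.024 [ 0.005 -0.013 -0.024] [ 0.011  0.014 -0.018]
-0.018 [ 0.005 -0.013 -0.018] [ 0.011  0.014 -0.012]
-0.012 [ 0.005 -0.013 -0.012] [ 0.011  0.014 -0.006]
-0.006 [ 0.009 -0.006 -0.006] [ 0.01   0.007 -0.004]
```

Run:
```python
from h import *
d=np.load("pics/w1.npy",allow_pickle=True).item(); im,s=d["im"],d["s"]
M=np.array(im["mount"]);P=[]
for v in range(235,400,2):
    for u in range(30,620,2):
        z=im["z_map"][v,u]
        if 0<z<.17: P.append((M[:3,:3]@(ray(im,u,v)*z)+M[:3,3]))
P=np.array(P)
for a in np.arange(-.12,.01,.01):
    q=P[(P[:,2]>a)&(P[:,2]<=a+.01)]
    if len(q): print(a.round(3),q.min(0).round(3),q.max(0).round(3))
print("start");plan(.4846,-.0192,.234,120)
```

```text
-0.1 [ 0.009 -0.061 -0.098] [ 0.02   0.062 -0.09 ]
-0.09 [ 0.002 -0.061 -0.09 ] [ 0.018  0.063 -0.08 ]
-0.08 [-0.009 -0.055 -0.08 ] [ 0.017  0.057 -0.07 ]
-0.07 [-0.01  -0.046 -0.07 ] [ 0.017  0.049 -0.06 ]
-0.06 [-0.012 -0.039 -0.06 ] [ 0.014  0.041 -0.05 ]
-0.05 [-0.012 -0.031 -0.05 ] [ 0.013  0.032 -0.04 ]
-0.04 [-0.012 -0.013 -0.04 ] [ 0.011  0.014 -0.03 ]
-0.03 [ 0.005 -0.013 -0.03 ] [ 0.011  0.014 -0.02 ]
-0.02 [ 0.005 -0.013 -0.02 ] [ 0.011  0.014 -0.01 ]
-0.01 [ 0.005 -0.011 -0.01 ] [ 0.01   0.012 -0.005]
start
d [-0.13  0.2   4.28] a [-0.01  0.02 -0.06]
```

send_rows(series=[{"x":-0.1,"y":0.2,"z":1,"ax":0,"ay":0,"az":0},{"x":-0.1,"y":0.2,"z":2,"ax":0,"ay":0,"az":0},{"x":-0.1,"y":0.2,"z":3,"ax":0,"ay":0,"az":0},{"x":-0.1,"y":0.2,"z":3.7,"ax":0,"ay":0,"az":0},{"x":-0.1,"y":0.2,"z":4.1,"ax":0,"ay":0,"az":0},{"x":-0.1,"y":0.2,"z":4.3,"ax":0,"ay":0,"az":0},{"x":-0.1,"y":0.2,"z":4.3,"ax":0,"ay":0,"az":0},{"x":-0.1,"y":0.2,"z":4.3,"ax":0,"ay":0,"az":0}])

```text
time: 2.48
eef_pos: [0.4833, -0.0109, 0.2344]
tcp_rot: [[-0.502, 0.865, 0.001], [0.865, 0.502, 0.0], [-0.0, 0.001, -1.0]]
wrist_force: [-0.4, 0.2, 2.0]
gripper_width: -0.003
finger_force: 0.0
```

Run:
```python
from h import *
s=status.sense(); print(s["eef_pos"],s["wrist_force"]); p=np.array([.4965,.016])
for th in (210,200,190,180,170,160,155,152,149.4):
    t=np.radians(th); c=p+.028*np.array([np.cos(t),np.sin(t)])+.0165*np.array([-np.sin(t),np.cos(t)])
    print(th,c.round(4)); plan(*c,.234,th-90)
```

```text
[ 0.48331492 -0.01088936  0.23437379] [-0.36636075  0.18202068  1.98460108]
210 [ 0.4805 -0.0123]
d [ 0.01 -0.13  0.01] a [0.01 0.   0.03]
200 [ 0.4758 -0.0091]
d [ 0.21 -0.22  0.01] a [0.01 0.   1.69]
190 [ 0.4718 -0.0051]
d [ 0.43 -0.28  0.01] a [ 0.01 -0.    3.36]
180 [ 0.4685 -0.0005]
d [ 0.66 -0.3   0.01] a [ 0.01 -0.    5.03]
170 [0.4661 0.0046]
d [ 0.88 -0.29  0.01] a [ 0.01 -0.    6.69]
160 [0.4645 0.0101]
d [ 1.1  -0.23  0.01] a [ 0.01 -0.    8.36]
155 [0.4642 0.0129]
d [ 1.21 -0.19  0.01] a [ 0.01 -0.    9.19]
152 [0.464  0.0146]
d [ 1.27 -0.16  0.01] a [ 0.01 -0.    9.69]
149.4 [0.464  0.0161]
d [ 1.32 -0.13  0.01] a [ 1.000e-02 -0.000e+00  1.013e+01]
```

send_rows(series=[{"x":0,"y":-0.1,"z":0,"ax":0,"ay":0,"az":0},{"x":0.1,"y":-0.18,"z":0,"ax":0,"ay":0,"az":0.8},{"x":0.2,"y":-0.22,"z":0,"ax":0,"ay":0,"az":1.7},{"x":0.32,"y":-0.26,"z":0,"ax":0,"ay":0,"az":2.5},{"x":0.43,"y":-0.28,"z":0,"ax":0,"ay":0,"az":3.35},{"x":0.54,"y":-0.3,"z":0,"ax":0,"ay":0,"az":4.2},{"x":0.66,"y":-0.3,"z":0,"ax":0,"ay":0,"az":5},{"x":0.66,"y":-0.3,"z":0,"ax":0,"ay":0,"az":5},{"x":0.66,"y":-0.3,"z":0,"ax":0,"ay":0,"az":5}])

```text
time: 3.23
eef_pos: [0.4686, -0.0007, 0.2347]
tcp_rot: [[-0.005, 1.0, 0.002], [1.0, 0.005, 0.0], [0.0, 0.002, -1.0]]
wrist_force: [-0.1, -1.3, 0.4]
gripper_width: 0.003
finger_force: 0.1
```

```bash
cat > look.py <<'E'
import sys
from h import *
s=status.sense(); im=eyes.get_image("wrist"); np.save(f"pics/{sys.argv[1]}.npy",dict(im=im,s=s),allow_pickle=True)
cv2.imwrite(f"pics/{sys.argv[1]}.png",im["color"])
print(s["time"],s["eef_pos"].round(4),np.degrees(np.arctan2(s["tcp_rot"][1,0],s["tcp_rot"][0,0])).round(1),s["wrist_force"].round(2),s["qpos"].round(1))
E
python3 look.py w2
python3 - <<'E'
from h import *
p=np.array([.4965,.016])
for th in (180,170,160,155,152,149.4):
    t=np.radians(th); c=p+.028*np.array([np.cos(t),np.sin(t)])+.0165*np.array([-np.sin(t),np.cos(t)])
    print(th,c.round(4)); plan(*c,.234,th-90)
E
```

```text
3.2333 [ 0.4686 -0.0007  0.2347] 90.3 [-0.14 -1.27  0.43] [-15.1   7.9  13.  114.9  -2.1  57.3  -0.8]
180 [ 0.4685 -0.0005]
d [ 0.01 -0.01  0.02] a [ 0.01 -0.    0.05]
170 [0.4661 0.0046]
d [ 0.21 -0.1   0.02] a [ 0.01 -0.    1.72]
160 [0.4645 0.0101]
d [ 0.43 -0.16  0.02] a [ 0.01 -0.01  3.38]
155 [0.4642 0.0129]
d [ 0.54 -0.18  0.02] a [ 0.01 -0.01  4.22]
152 [0.464  0.0146]
d [ 0.61 -0.18  0.02] a [ 0.01 -0.01  4.72]
149.4 [0.464  0.0161]
d [ 0.67 -0.18  0.02] a [ 0.01 -0.01  5.15]
```

View pics/w2.png

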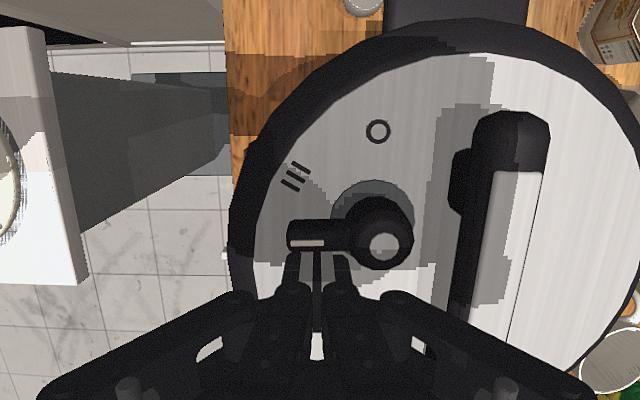

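The arm is lying on the fingertip at about 180°, pointing left in the image, so the geometry holds. Next I push to about 152°.

send_rows(series=[{"x":0.1,"y":-0.06,"z":0,"ax":0,"ay":0,"az":0.85},{"x":0.21,"y":-0.1,"z":0,"ax":0,"ay":0,"az":1.7},{"x":0.32,"y":-0.13,"z":0,"ax":0,"ay":0,"az":2.55},{"x":0.43,"y":-0.16,"z":0,"ax":0,"ay":0,"az":3.4},{"x":0.52,"y":-0.18,"z":0,"ax":0,"ay":0,"az":4.1},{"x":0.58,"y":-0.18,"z":0,"ax":0,"ay":0,"az":4.5},{"x":0.61,"y":-0.18,"z":0,"ax":0,"ay":0,"az":4.7},{"x":0.61,"y":-0.18,"z":0,"ax":0,"ay":0,"az":4.7},{"x":0.61,"y":-0.18,"z":0,"ax":0,"ay":0,"az":4.7},{"x":0.61,"y":-0.18,"z":0,"ax":0,"ay":0,"az":4.7}])

```text
time: 4.12
eef_pos: [0.4638, 0.0145, 0.2339]
tcp_rot: [[0.469, 0.883, 0.0], [0.883, -0.469, 0.0], [0.0, 0.0, -1.0]]
wrist_force: [0.7, -0.1, 0.5]
gripper_width: 0.005
finger_force: 0.1
```

```bash
python3 look.py w3
python3 - <<'E'
from h import *
plan(.464,.0161,.234,59.4)
im=cv2.imread("pics/w3.png"); cv2.imwrite("pics/w3c.png",cv2.resize(im[150:300,220:420],None,fx=4,fy=4,interpolation=cv2.INTER_CUBIC))
E
```

```text
4.1167 [0.4638 0.0145 0.2339] 62.0 [ 0.7  -0.07  0.48] [-18.6   7.6  14.7 115.5  -2.3  57.2 -30.8]
d [ 0.06 -0.02 -0.01] a [ 0.   -0.    0.43]
```

View pics/w3c.png

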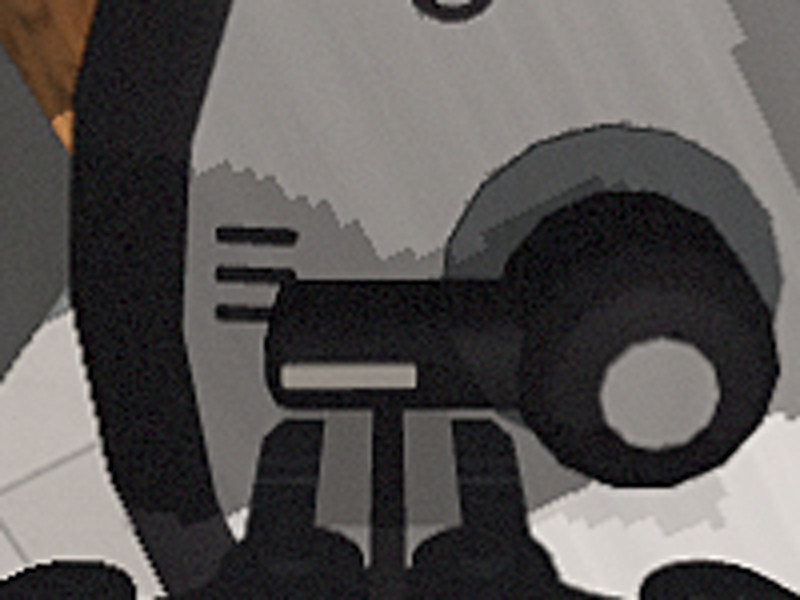

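The white line runs crop (283,377) to (415,376). The bar centres are (257,236), (255,274) and (250,313), and the cap is at (660,393).

Run:
```python
from h import *
d=np.load("pics/w3.npy",allow_pickle=True).item(); im,s=d["im"],d["s"]
C=lambda x,y:(220+(x+.5)/4-.5,150+(y+.5)/4-.5)
g=lambda x,y,z:atz(im,*C(x,y),z,s)
an=lambda v:np.degrees(np.arctan2(v[1],v[0]))
cap=g(660,393,.255);m=g(255,274,.225);l0=g(283,377,.25);l1=g(415,376,.25)
print(cap,m,l0,l1,"line",an(l0-l1),"cap-line",an((l0+l1)/2-cap),"mark",an(m-cap))
for y0,y1 in((238,236),(274,276),(313,313)): print("bar dir",an(g(218,y0,.225)-g(297,y1,.225)))
```

```text
[0.4967482  0.01547408 0.255     ] [0.45927183 0.03794104 0.225     ] [0.46266818 0.03313764 0.25      ] [0.47488321 0.02677904 0.25      ] line 152.50054948098781 cap-line 152.62471633406946 mark 149.0574489152049
bar dir 153.532660663995
bar dir 150.50099301698728
bar dir 152.05647690677569
```

send_rows(series=[{"x":0.04,"y":-0.01,"z":0,"ax":0,"ay":0,"az":0.3},{"x":0.07,"y":-0.02,"z":0,"ax":0,"ay":0,"az":0.5},{"x":0.07,"y":-0.02,"z":0,"ax":0,"ay":0,"az":0.5},{"x":0.07,"y":-0.02,"z":0,"ax":0,"ay":0,"az":0.5},{"x":0.07,"y":-0.02,"z":0,"ax":0,"ay":0,"az":0.5},{"x":-0.1,"y":-0.02,"z":0,"ax":0,"ay":0,"az":0.5},{"x":-0.4,"y":-0.02,"z":0,"ax":0,"ay":0,"az":0.5},{"x":-0.6,"y":-0.02,"z":0,"ax":0,"ay":0,"az":0.5},{"x":-0.6,"y":-0.02,"z":0,"ax":0,"ay":0,"az":0.5},{"x":-0.6,"y":-0.02,"z":0,"ax":0,"ay":0,"az":0.5}])

```text
time: 5.0
eef_pos: [0.4561, 0.001, 0.2339]
tcp_rot: [[0.517, 0.856, 0.0], [0.856, -0.517, 0.0], [0.0, 0.0, -1.0]]
wrist_force: [0.2, 0.9, -0.3]
gripper_width: 0.003
finger_force: 0.0
```

```bash
python3 look.py w4
python3 - <<'E'
from h import *
im=cv2.imread("pics/w4.png"); cv2.imwrite("pics/w4c.png",cv2.resize(im[100:250,220:420],None,fx=4,fy=4,interpolation=cv2.INTER_CUBIC))
E
```

```text
5.0 [0.4561 0.001  0.2339] 58.9 [ 0.19  0.86 -0.26] [-17.9   6.7  15.6 116.5  -2.1  57.  -32.4]
```

View pics/w4c.png

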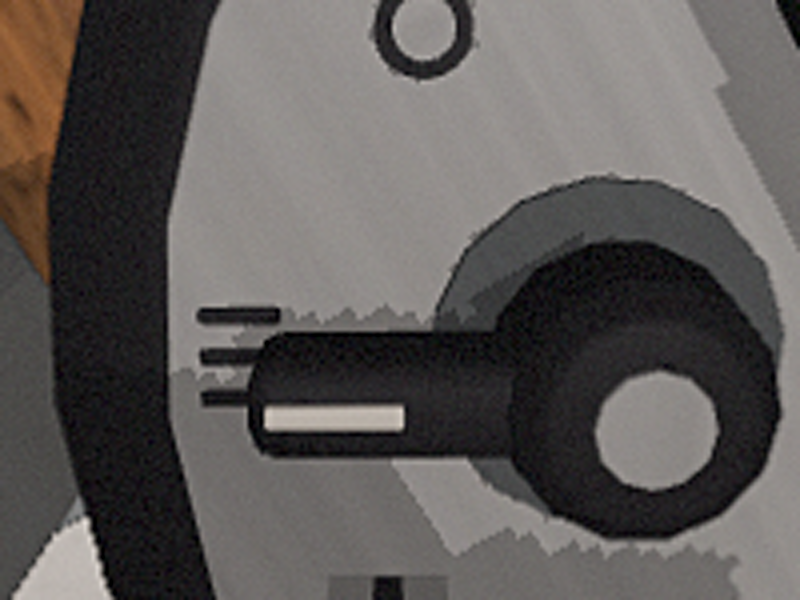

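The arm now points left toward the bars, with the fingertip clear. Measuring: line (265,420) to (405,417), cap (657,430), middle bar about (240,356), ring (423,28).

Run:
```python
from h import *
d=np.load("pics/w4.npy",allow_pickle=True).item(); im,s=d["im"],d["s"]
C=lambda x,y:(220+(x+.5)/4-.5,100+(y+.5)/4-.5)
g=lambda x,y,z:atz(im,*C(x,y),z,s)
an=lambda v:np.degrees(np.arctan2(v[1],v[0]))
cap=g(657,430,.255);m=g(240,356,.225);l0=g(265,420,.25);l1=g(405,417,.25);r=g(423,28,.225)
print(cap,m,"line",an(l0-l1),"cap-line",an((l0+l1)/2-cap),"mark",an(m-cap),"ring-60",an(r-cap)+60,"bar",an(g(200,315,.225)-g(280,316,.225)))
# handle push start/lift
print("lift+over");plan(.500,-.078,.30,0)
```

```text
[0.49678322 0.01561405 0.255     ] [0.45930955 0.03806989 0.225     ] line 150.13823683898323 cap-line 149.48253761506038 mark 149.06813454160704 ring-60 149.55403559173914 bar 148.0678799234178
lift+over
d [-1.81  3.14 -2.64] a [-0.   -0.    9.82]
```

send_rows(series=[{"x":0,"y":0,"z":-1,"ax":0,"ay":0,"az":0},{"x":0,"y":0,"z":-2,"ax":0,"ay":0,"az":0},{"x":0,"y":0,"z":-2.6,"ax":0,"ay":0,"az":0},{"x":-0.2,"y":0.4,"z":-2.6,"ax":0,"ay":0,"az":1.1},{"x":-0.4,"y":0.8,"z":-2.6,"ax":0,"ay":0,"az":2.2},{"x":-0.6,"y":1.2,"z":-2.6,"ax":0,"ay":0,"az":3.3},{"x":-0.8,"y":1.6,"z":-2.6,"ax":0,"ay":0,"az":4.4},{"x":-1,"y":2,"z":-2.6,"ax":0,"ay":0,"az":5.5},{"x":-1.2,"y":2.4,"z":-2.6,"ax":0,"ay":0,"az":6.6},{"x":-1.5,"y":2.8,"z":-2.6,"ax":0,"ay":0,"az":7.7},{"x":-1.8,"y":3.1,"z":-2.6,"ax":0,"ay":0,"az":8.8},{"x":-1.8,"y":3.1,"z":-2.6,"ax":0,"ay":0,"az":9.8},{"x":-1.8,"y":3.1,"z":-2.6,"ax":0,"ay":0,"az":9.8},{"x":-1.8,"y":3.1,"z":-2.6,"ax":0,"ay":0,"az":9.8},{"x":-1.8,"y":3.1,"z":-1.6,"ax":0,"ay":0,"az":9.8},{"x":-1.8,"y":3.1,"z":-0.8,"ax":0,"ay":0,"az":9.8},{"x":-1.8,"y":3.1,"z":-0.3,"ax":0,"ay":0,"az":9.8},{"x":-1.8,"y":3.1,"z":-0.3,"ax":0,"ay":0,"az":9.8},{"x":-1.8,"y":3.1,"z":-0.3,"ax":0,"ay":0,"az":9.8}])

```text
time: 6.63
eef_pos: [0.499, -0.0765, 0.241]
tcp_rot: [[1.0, 0.005, -0.001], [0.005, -1.0, 0.0], [-0.001, -0.0, -1.0]]
wrist_force: [-0.2, 0.4, -0.2]
gripper_width: 0.003
finger_force: 0.0
```

```bash
python3 look.py w5
python3 - <<'E'
from h import *
o=np.array([.5415,-.010])
for a in (0,8,16,24,28,31.5,33):
    t=np.radians(a-90); c=o+.068*np.array([np.cos(t),np.sin(t)])-.025*np.array([np.cos(t+np.pi/2),np.sin(t+np.pi/2)])
    print(a,c.round(4)); plan(*c,.241,a)
E
```

```text
6.6333 [ 0.499  -0.0765  0.241 ] 0.3 [-0.25  0.43 -0.18] [-14.7  11.9  23.3 110.1  -5.5  59.1 -78.7]
0 [ 0.5165 -0.078 ]
d [0.67 0.06 0.03] a [-0.   -0.    0.04]
8 [ 0.5262 -0.0808]
d [1.06 0.17 0.03] a [-0.   -0.   -1.29]
16 [ 0.5362 -0.0823]
d [1.46 0.23 0.03] a [-0.   -0.   -2.62]
24 [ 0.5463 -0.0823]
d [1.86 0.23 0.03] a [ 0.   -0.   -3.96]
28 [ 0.5514 -0.0818]
d [2.07 0.21 0.03] a [ 0.   -0.   -4.62]
31.5 [ 0.5557 -0.081 ]
d [2.24 0.19 0.03] a [ 0.   -0.   -5.21]
33 [ 0.5576 -0.0806]
d [2.31 0.17 0.03] a [ 0.   -0.   -5.46]
```

send_rows(series=[{"x":0.3,"y":0.03,"z":0,"ax":0,"ay":0,"az":0},{"x":0.5,"y":0.05,"z":0,"ax":0,"ay":0,"az":0},{"x":0.6,"y":0.06,"z":0,"ax":0,"ay":0,"az":0},{"x":0.67,"y":0.07,"z":0,"ax":0,"ay":0,"az":0},{"x":0.77,"y":0.09,"z":0,"ax":0,"ay":0,"az":-0.3},{"x":0.87,"y":0.12,"z":0,"ax":0,"ay":0,"az":-0.65},{"x":0.97,"y":0.15,"z":0,"ax":0,"ay":0,"az":-1},{"x":1.06,"y":0.17,"z":0,"ax":0,"ay":0,"az":-1.3},{"x":1.16,"y":0.19,"z":0,"ax":0,"ay":0,"az":-1.6},{"x":1.26,"y":0.21,"z":0,"ax":0,"ay":0,"az":-1.95},{"x":1.36,"y":0.22,"z":0,"ax":0,"ay":0,"az":-2.3},{"x":1.46,"y":0.23,"z":0,"ax":0,"ay":0,"az":-2.6},{"x":1.56,"y":0.23,"z":0,"ax":0,"ay":0,"az":-2.95},{"x":1.66,"y":0.23,"z":0,"ax":0,"ay":0,"az":-3.3},{"x":1.76,"y":0.23,"z":0,"ax":0,"ay":0,"az":-3.6},{"x":1.86,"y":0.23,"z":0,"ax":0,"ay":0,"az":-3.95},{"x":1.96,"y":0.22,"z":0,"ax":0,"ay":0,"az":-4.3},{"x":2.07,"y":0.21,"z":0,"ax":0,"ay":0,"az":-4.6},{"x":2.07,"y":0.21,"z":0,"ax":0,"ay":0,"az":-4.6},{"x":2.07,"y":0.21,"z":0,"ax":0,"ay":0,"az":-4.6}])

```text
time: 8.35
eef_pos: [0.55, -0.0828, 0.2414]
tcp_rot: [[0.885, 0.465, -0.003], [0.465, -0.885, -0.0], [-0.003, -0.001, -1.0]]
wrist_force: [-4.6, -0.6, 2.7]
gripper_width: 0.002
finger_force: 2.5
```

send_rows(series=[{"x":0.06,"y":0,"z":0,"ax":0,"ay":0,"az":-0.2},{"x":0.12,"y":0,"z":0,"ax":0,"ay":0,"az":-0.4},{"x":0.18,"y":0,"z":0,"ax":0,"ay":0,"az":-0.6},{"x":0.22,"y":0,"z":0,"ax":0,"ay":0,"az":-0.6},{"x":0.22,"y":0,"z":0,"ax":0,"ay":0,"az":-0.6},{"x":0.22,"y":0,"z":0,"ax":0,"ay":0,"az":-0.6}])

```text
time: 8.85
eef_pos: [0.554, -0.0822, 0.2413]
tcp_rot: [[0.855, 0.518, -0.004], [0.518, -0.855, -0.002], [-0.005, -0.0, -1.0]]
wrist_force: [-7.1, -4.0, 3.5]
gripper_width: 0.001
finger_force: 4.3
```

send_rows(series=[{"x":0.05,"y":0,"z":0,"ax":0,"ay":0,"az":0},{"x":0.1,"y":0,"z":0,"ax":0,"ay":0,"az":0},{"x":0.1,"y":0,"z":0,"ax":0,"ay":0,"az":0},{"x":0.1,"y":0,"z":0,"ax":0,"ay":0,"az":0}])

```text
time: 9.18
eef_pos: [0.5541, -0.0821, 0.2413]
tcp_rot: [[0.856, 0.517, -0.008], [0.517, -0.856, -0.003], [-0.008, -0.002, -1.0]]
wrist_force: [-13.0, -5.5, 7.9]
gripper_width: -0.003
finger_force: 7.5
```

send_rows(series=[{"x":0.08,"y":0,"z":0,"ax":0,"ay":0,"az":0},{"x":0.15,"y":0,"z":0,"ax":0,"ay":0,"az":0},{"x":0.15,"y":0,"z":0,"ax":0,"ay":0,"az":0},{"x":0.15,"y":0,"z":0,"ax":0,"ay":0,"az":0}])

```text
time: 9.52
eef_pos: [0.5543, -0.0821, 0.2412]
tcp_rot: [[0.857, 0.516, -0.014], [0.516, -0.857, -0.004], [-0.014, -0.004, -1.0]]
wrist_force: [-23.5, -9.4, 15.7]
gripper_width: -0.001
finger_force: 12.3
```

send_rows(series=[{"x":-0.3,"y":0,"z":0,"ax":0,"ay":0,"az":0},{"x":-0.7,"y":0,"z":0,"ax":0,"ay":0,"az":0},{"x":-1,"y":0,"z":0,"ax":0,"ay":0,"az":0},{"x":-1,"y":0,"z":-1,"ax":0,"ay":0,"az":0},{"x":-1,"y":0,"z":-2,"ax":0,"ay":0,"az":0},{"x":-1.5,"y":0,"z":-3.2,"ax":0,"ay":0,"az":0},{"x":-3,"y":0,"z":-4,"ax":0,"ay":0,"az":0},{"x":-3.5,"y":0,"z":-4,"ax":0,"ay":0,"az":0},{"x":-3.5,"y":0,"z":-4,"ax":0,"ay":0,"az":0},{"x":-3.5,"y":0,"z":-4,"ax":0,"ay":0,"az":0}])

```text
time: 10.35
eef_pos: [0.4865, -0.1219, 0.3416]
tcp_rot: [[0.855, 0.519, 0.002], [0.519, -0.855, 0.001], [0.002, 0.0, -1.0]]
wrist_force: [1.0, 0.6, -0.4]
gripper_width: -0.0
finger_force: 0.0
```

```bash
python3 look.py w6
python3 - <<'E'
from h import *
im=cv2.imread("pics/w6.png"); b=eyes.get_image("top"); np.save("pics/t2.npy",b,allow_pickle=True)
c=eyes.get_image("scene")["color"][170:350,250:490]
cv2.imwrite("pics/w6c.png",np.vstack([np.hstack([im[:330,:],np.zeros((330,160,3),np.uint8)]),cv2.resize(np.hstack([c,b["color"][110:290,270:500]]),(800,270))]))
E
```

```text
10.35 [ 0.4865 -0.1219  0.3416] 31.3 [ 0.98  0.63 -0.36] [ -7.8   6.   20.5 102.9  -2.3  71.4 -45.4]
```

View pics/w6c.png

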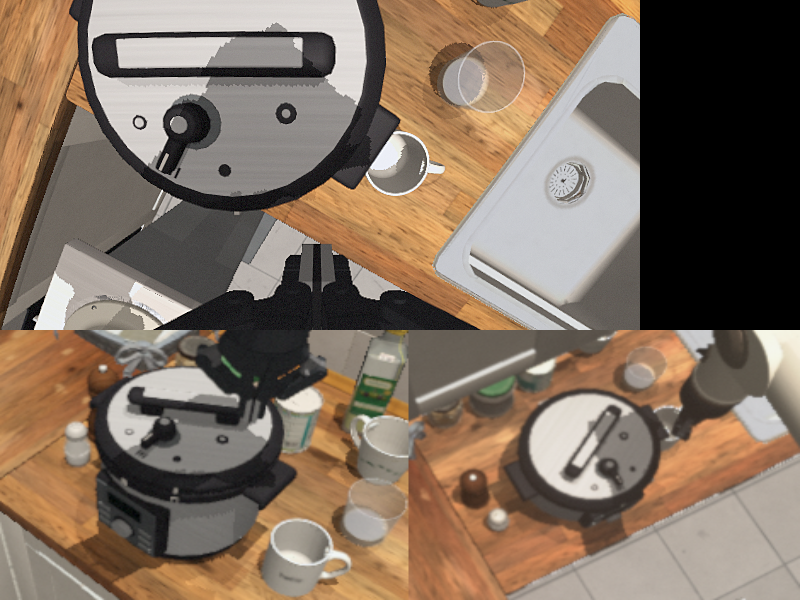

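Run:
```python
from h import *
im=cv2.imread("pics/w6.png"); cv2.imwrite("pics/w6d.png",cv2.resize(im[90:200,110:260],None,fx=5,fy=5,interpolation=cv2.INTER_CUBIC))
```

View pics/w6d.png

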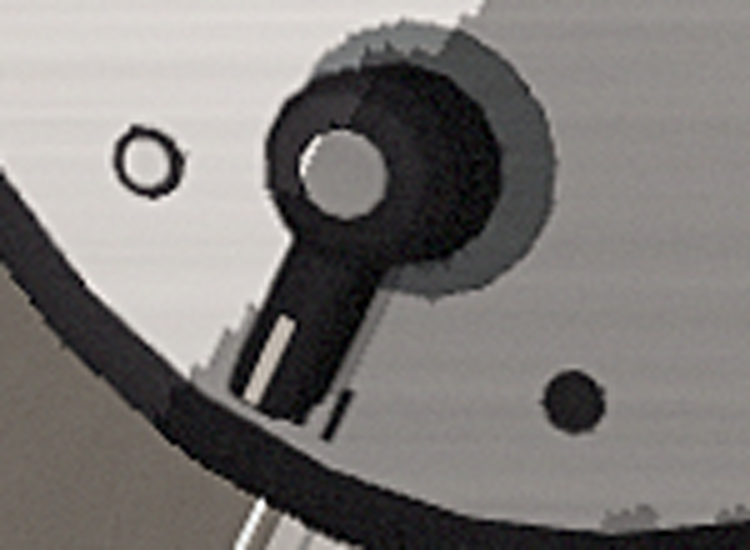

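The crop shows the ring at (149,161), the dot at (574,402), the cap at (344,173) and the white line from (288,318) to (251,400), with the arm over the bars.

Run:
```python
from h import *
d=np.load("pics/w6.npy",allow_pickle=True).item(); im,s=d["im"],d["s"]
g=lambda x,y,z:atz(im,110+(x+.5)/5-.5,90+(y+.5)/5-.5,z,s)
an=lambda v:np.degrees(np.arctan2(v[1],v[0]))%360
cap=g(344,173,.255);r=g(149,161,.225);t=g(574,402,.225);l0=g(251,400,.25);l1=g(288,318,.25)
print("mark",(an(r-cap)+an(t-cap))/2,"line",an(l0-l1),an((l0+l1)/2-cap))
a=atz(im,95,55,.26,s);b=atz(im,335,55,.26,s);print("handle",an(a-b)-90,cap)
```

```text
mark 180.39541828561855 line 180.91005568823184 180.20106189203446
handle 30.323866375608276 [ 0.48900597 -0.01035006  0.255     ]
```

```bash
python3 -c "
from workcell import arm
print(arm.close_job())"
```

```text
the job is handed in; nothing more can be done
None
```

The valve arm points at the middle mark to within about 0.5°, and the lid was then turned about 31° anticlockwise against its stop; I handed the job in with the arm clear of everything and nothing around the cooker pushed.

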